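# Click the red-banded socket onto the ratchet

### The arm

A 6-joint arm with a two-finger parallel gripper is mounted at the origin on the work surface. World frame = base frame: x ahead of the robot, y to its left, z up, the work surface at z = 0. Lengths are in mm, angles in degrees, forces in N, time in s.
With the tool pointing down it reaches from about 250 to 800 mm from the base axis. Payload 8.5 kg.
Tool frame: the origin (TCP) lies between the finger pads; the fingertips stand 11 mm ahead of it and the grasp point (between the pads) lies 8 mm behind it; z points along the fingers, y is the line along which they close (so a half turn about z gives the same grasp; the last joint's range is limited). The gripper opens to 85 mm and grips with 20 to 120 N. Pads are 22 mm wide; open, the fingers measure 114 mm over their backs; the gripper's body (76 mm by 85 mm) begins 54 mm behind the grasp point. The pads swing forward as they close: fully open they stand 13 mm farther back than shut.
Start: joints at [-74.714, 13.648, -0.773, 75.585, 0, 90], TCP at [138.401, -506.384, 242.276] pointing down, gripper open.
Joint ranges: [-152.45, 152.45], [-59.26, 108.67], [-65.41, 83.53], [-104.44, 129.93], [-82.83, 76.93], [-180, 180]. Speed limits (degrees/s): [127.2, 127.2, 159.86, 180, 180, 180].

### API

Orientations are given as [roll, pitch, yaw] about the fixed x, y, z axes, in that order (R = Rz(yaw) Ry(pitch) Rx(roll)).
In Python, from cell import manip, imaging, regions_of gives the robot as it stands.
- The arm moves only by the tool advance, called after ">>>" as a command line: name --argument value ..., lists and objects as JSON in quotes. Schema: {"type":"object","properties":{"deltas":{"type":"object","properties":{"tx":{"type":"array","items":{"type":"number"},"minItems":1,"maxItems":12},"ty":{"type":"array","items":{"type":"number"},"minItems":1,"maxItems":12},"tz":{"type":"array","items":{"type":"number"},"minItems":1,"maxItems":12},"drx":{"type":"array","items":{"type":"number"},"minItems":1,"maxItems":12},"dry":{"type":"array","items":{"type":"number"},"minItems":1,"maxItems":12},"drz":{"type":"array","items":{"type":"number"},"minItems":1,"maxItems":12}},"additionalProperties":false,"required":["tx","ty","tz","drx","dry","drz"]},"finger_gap":{"type":"number"},"squeeze":{"type":"number"},"only":{"type":"string"},"quiet":{"type":"boolean"},"lines":{"type":"string"}},"required":["deltas"],"additionalProperties":false}. deltas is an object with one list for each field, all of the same length, 1 to 12, a row being the entries at one place: tx, ty, tz (the shift in shares of the most that a row can go, 1 being 50 mm), drx, dry, drz (a rotation vector in shares of 180 degrees (1.0 is 180 degrees)); each row shifts and turns the commanded pose from where the row before left it, along the tool's axes as they then stand; what a row does not reach is not made up. A row lasts 1/10 s, in which the tool goes at most 50 mm and 8.59 degrees, less where a joint would pass 70% of its speed; a pose out of reach is approached as far as the arm can. finger_gap is the opening from 0.0 (shut) to 1.0 (fully open), set as the call begins (left out keeps the last). The fingers move at their own pace and stop on an object; squeeze is the grip in N (left out, the last holds). Time passes only in rows, so rows that do not move let the fingers close. The tool returns the time, the measured TCP pose, the force, the opening and the grip force at its end. only (a regular expression) keeps the lines of the reply that match it, lines (a string "A,B") keeps lines A to B, and quiet returns only ok. Input that does not fit is refused with a message, and nothing moves.
- manip.observe(): the state, without advancing time (a new reading comes with each control period).
- imaging.read_camera(name): name is "scene" or "top" or "wrist"; returns a dict with "image" (420x560x3 uint8, blue, green, red), "intrinsics" (3x3 intrinsics, pixels), "R" (3x3) and "t" (3): a world point X has camera coordinates R X + t. Camera axes: x right, y down, z forward; pixel columns grow to the right and rows downward; lengths in mm; the calibration is good to about 2 mm. The wrist camera is an equidistant fisheye: a pixel r from the principal point sees the ray r / f radians off the axis. A picture is of the moment at which its call begins. There is no depth.
- manip.finish_job(): hands the job in; it is judged then, once.
Trained networks look in a picture, given as the dict that the camera call returned (one of the last four; its "shot" number tells which), for a name from the list of things; names that differ only in an ending like _2 or _b are one class to them, and where a whole thing is asked for, a point or a joint stands for the part that bears it (a point fixed in the world has none). Each returns a list of dicts, best first, with "p" (0 to 1); they miss things now and then, are a little off and sometimes report something else, mostly with a low value. They report only what shows in the picture. A call takes as long as a camera call. They do not tell look-alikes from the thing itself.
- regions_of(name, picture): "mask" (420x560 bool, what is visible of it) and "bbox" ([centre column, centre row, width, height] in pixels, round what is visible of it).
The state is a dict: "t": time; "qpos": joint angles; "joint_velocities": joint speeds; "effort": joint torques, N m; "eef_pos": TCP position; "orientation": TCP orientation; "force": force on the tool from outside, world axes, zero at the start; "ft_torque": the same for the moment, N m; "finger_gap": opening from 0.0 (shut) to 1.0 (fully open); "gripper_force": force on a finger pad.
Only numpy, scipy, OpenCV 4.12 (cv2) and the standard library are available. Lean on these libraries where they do the work, as an engineer would, in place of code of your own. Each camera call takes 0.05 s, during which the arm holds its last target. There are 200 camera calls.

### The job

We bolt our banner stands together at this craft stall: fit the big red-banded socket to the ratchet for me. Take it off the rail, set it on the ratchet's upturned square drive, turn it until the square lets it drop on, push it down until the ball clicks and it sits fully home on the head, then let go. Don't force it (the ratchet must never feel more than 50 N; a few newtons to search and a firm push to click are plenty), and leave the other sockets, the wooden disc and the twine spool where they are.

Things in the scene. Friction and masses are not known exactly. Their poses are not given: they have to be found in the camera images.
- socket_red: Socket to fit: chrome, red band round its top rim, the largest: 33 mm diameter, 44 mm tall, about 0.17 kg. Origin: centre of its underside (drive end), z up. In the underside a square hole, 14.2 mm wide, 16 mm deep, its sides along the socket's x and y axes, a dimple (with a lead-in) in each wall, so any quarter turn fits. Hex opening faces up. Grip it 18 to 44 mm above its underside.
- socket_blue: Bystander socket on the rail, 27 mm diameter, 40 mm tall, blue band. Origin: centre of its underside.
- socket_green: Bystander socket on the rail, 25 mm diameter, 38 mm tall, green band. Origin: centre of its underside.
- rail: Fixed aluminium socket rail, 242 mm long (its y axis), 40 mm wide. Origin: centre of its underside. Upright square studs at y = -68, 0, 68 mm carry the sockets in any order, undersides 12 mm above the table; studs rise 13 mm more into them. A spring clip holds each (straight pull of about 4 N frees it). Each socket's x axis starts parallel to the rail's.
- ratchet: Chrome ratchet, black and orange grip, fixed in a black tray (76 mm wide, 18 mm high), square drive pointing straight up. Origin: on the table under the drive's axis; handle runs 253 mm along +x, nothing but the drive higher than 36 mm. The drive can stand at ANY angle about its axis, which is not measured (look or feel), and is held by its pawl (1 N m to turn it).
- seat (a point): Shoulder of the drive, on its axis, 36 mm above the table; axes as ratchet. The fully home socket's underside rests here, with up to 1 mm of play. A spring ball in one face of the drive, centred 7 mm above the shoulder, stops the socket about 8 mm up; about 10 N (8 to 15 N) more clicks it home, about 8 N would pull it off again.
- drive_tip (a point): Top of the square drive on its axis, 51 mm above the table, 15 mm above the shoulder. The square is 12.7 mm wide with a bevelled tip 11 mm across. The socket goes no more than about 3 mm down over it until its square is within about 7 degrees of the drive's; then it drops until the ball stops it.
- disc: Bystander: loose wooden disc, 90 mm across, 4 mm thick, flat on the table. Origin: centre of its underside.
- spool: Bystander: loose upright spool of twine, 60 mm diameter, 80 mm tall. Origin: centre of its underside.
Not all that is in view belongs to the job. Leave any pink, purple or yellow look-alike of the socket_red alone.

How it is judged (in metres and radians):
On the way:
1. the red-banded socket has been pulled up off its rail stud (z of socket_red in the frame of rail above 0.035 m), for 0.1 s.
At the end, for the whole second after the job is handed in: The red-banded socket is clicked home on the ratchet: underside within 1.6 mm of the drive's shoulder, within 2.5 mm of its axis, upright within 0.06 rad, at rest and released; the other two sockets within 10 mm, disc and spool within 20 mm of their starts (z of socket_red in the frame of seat between -0.0016 and 0.0016 m and horizontal distance between socket_red and seat below 0.0025 m and angle between socket_red's own z axis and vertical below 0.06 rad and linear speed of socket_red below 0.01 m/s and distance of each of socket_blue, socket_green from where it was at the start of the episode below 0.01 m and distance of each of disc, spool from where it was at the start of the episode below 0.02 m); the robot touches nothing.
It fails at once if the ratchet is pushed with more than 50 N (contact force between ratchet and anything else above 50 N).
It fails at once if another socket is displaced by more than 10 mm (distance of any of socket_blue, socket_green from where it was at the start of the episode above 0.01 m).
It fails at once if the disc or the spool is displaced by more than 20 mm (distance of any of disc, spool from where it was at the start of the episode above 0.02 m).
It also fails if it takes over 72 s, if anything falls off the work surface, if the arm or the gripper's body presses on something with over 40 N, if the wrist force passes 120 N, or if a joint passes its speed limit or range.

## Working session

There is one attempt and no reset: what is moved stays moved. The work goes in short steps, Python scripts to look and compute and a tool call to move; the robot and the scene stay as the last step left them, time stands still between calls to the robot, and variables do not carry over. Pictures are saved under pics/ and viewed, at most 10 in all, crops included, and the job is handed in when it is done.

```bash
mkdir -p pics; ls; python3 - <<'E'
from cell import manip, imaging, regions_of
import cv2, numpy as np
print({k:np.round(v,3) for k,v in manip.observe().items()})
ims=[]
for n in ["scene","top"]:
    p=imaging.read_camera(n); cv2.imwrite(f"pics/{n}0.png",p["image"]); 
    print(n,np.round(p["intrinsics"],1).tolist(),np.round(p["R"],3).tolist(),np.round(p["t"],1).tolist())
    for o in ["socket_red","socket_blue","socket_green","rail","ratchet","disc","spool"]:
        for r in regions_of(o,p)[:3]: print(o,round(r["p"],2),np.round(r["bbox"],1))
E
```

```text
pics
{'t': np.float64(0.0), 'qpos': array([-7.4714e+01,  1.3681e+01, -8.1700e-01,  7.5587e+01, -1.0000e-03,
        8.9999e+01]), 'joint_velocities': array([ 0.021,  0.051, -0.064,  0.072, -0.056, -0.071]), 'effort': array([ 1.0000e-03, -5.3879e+01,  3.4644e+01,  1.8000e-02,  0.0000e+00,
       -0.0000e+00]), 'eef_pos': array([ 138.292, -506.024,  241.677]), 'orientation': array([-1.79915e+02,  1.00000e-03,  1.52860e+01]), 'force': array([ 0.647, -0.359,  0.386]), 'ft_torque': array([-0.01 , -0.022, -0.021]), 'gripper_force': np.float64(0.0), 'finger_gap': np.float64(1.001)}
scene [[405.8, 0.0, 281.7], [0.0, 405.8, 215.4], [0.0, 0.0, 1.0]] [[0.827, 0.562, 0.004], [0.353, -0.514, -0.782], [-0.437, 0.648, -0.624]] [-467.3, -153.5, 1091.2]
socket_red 0.82 [229.7 328.6  23.3  32.5]
socket_red 0.73 [150.5 293.1  20.4  31.9]
socket_red 0.71 [217.4 281.2  22.8  30.5]
socket_blue 0.56 [240.3 259.1  17.7  23.2]
socket_blue 0.55 [340.  249.8  32.2  51.1]
socket_green 0.74 [194.1 309.1  21.1  33.1]
rail 0.7 [212.9 298.9  99.9 105.5]
ratchet 0.74 [342.1 191.2 139.9  64.3]
disc 0.81 [200.5 208.2  39.8  27.7]
spool 0.91 [339.4 249.8  35.1  52.9]
top [[426.2, 0.0, 282.0], [0.0, 426.2, 205.0], [0.0, 0.0, 1.0]] [[0.019, -1.0, 0.025], [-0.997, -0.021, -0.075], [0.075, -0.023, -0.997]] [-7.5, 558.1, 781.1]
socket_red 0.91 [386.2 204.4  22.3  18.3]
socket_red 0.76 [424.1 252.2  23.4  19.5]
socket_red 0.73 [374.  157.3  25.2  22.5]
socket_blue 0.55 [351.3 205.8  13.   14. ]
socket_green 0.78 [420.1 202.1  18.9  12.1]
socket_green 0.25 [348.7 207.4  19.2  16.1]
socket_green 0.18 [380.4 205.3 127.7  25.3]
rail 0.83 [381.2 205.8 126.6  26.3]
ratchet 0.97 [171.7 188.1  44.6 165.6]
disc 0.68 [293.1 308.8  46.1  46.6]
spool 0.7 [286.2 131.1  36.2  46.1]
spool 0.66 [420.5 201.4  18.8  11.5]
```

```bash
python3 - <<'E'
import cv2, numpy as np
s=cv2.imread("pics/scene0.png"); t=cv2.imread("pics/top0.png")
a=cv2.resize(s[130:390,120:420],(800,600)[:1]*1+(600,)) if 0 else cv2.resize(s[140:380,120:440],None,fx=2.5,fy=2.5,interpolation=cv2.INTER_CUBIC)
cv2.imwrite("pics/scene_c.png",a)
cv2.imwrite("pics/top_c.png",cv2.resize(t[90:345,130:470],None,fx=2.35,fy=2.35,interpolation=cv2.INTER_CUBIC))
E
```

```text
(no output)
```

View pics/scene_c.png

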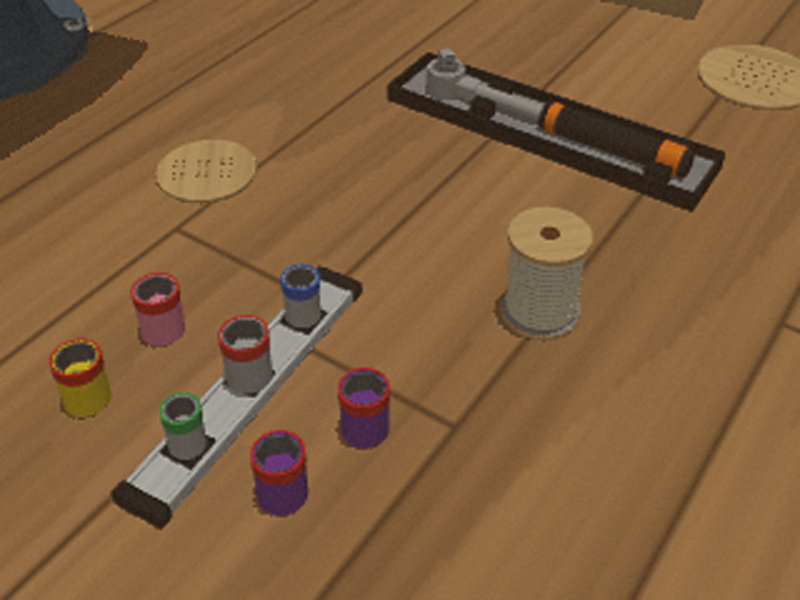

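View pics/top_c.png

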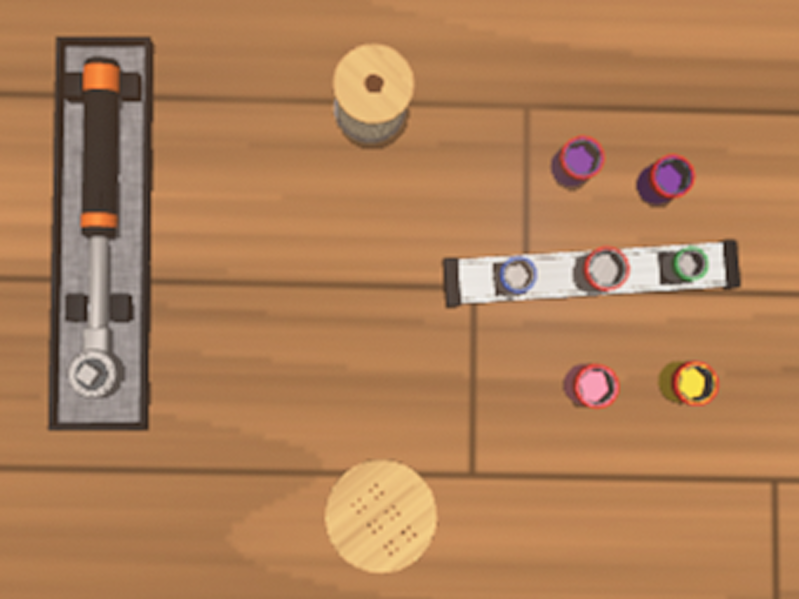

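The two enlarged crops show five red-rimmed candidates.
- Purple: two, at top (377,157) and (416,166).
- Pink: top (383,254).
- Yellow: top (425,252).
- Chrome: on the rail's middle stud, top (387,205), scene (218,276).

Only the chrome one on the rail fits the description, and it sits between blue and green. The drive is at top (170,249), scene (299,163).

```bash
cat > h.py <<'E'
from cell import manip, imaging, regions_of
import cv2, numpy as np
from scipy.optimize import least_squares
from scipy.spatial.transform import Rotation as Ro
def proj(p,X):
    c=p["R"]@np.asarray(X,float)+np.ravel(p["t"]); K=p["intrinsics"]
    if p.get("name")=="wrist":
        r=np.hypot(c[0],c[1])+1e-9; th=np.arctan2(r,c[2]); return np.array([K[0,0]*th*c[0]/r+K[0,2],K[1,1]*th*c[1]/r+K[1,2]])
    return np.array([K[0,0]*c[0]/c[2]+K[0,2],K[1,1]*c[1]/c[2]+K[1,2]])
def ray(p,u):
    K=p["intrinsics"]; a=np.array([(u[0]-K[0,2])/K[0,0],(u[1]-K[1,2])/K[1,1]])
    if p.get("name")=="wrist":
        r=np.hypot(*a)+1e-12; d=np.r_[a/r*np.sin(r),np.cos(r)]
    else: d=np.r_[a,1]
    R=np.asarray(p["R"]); return -R.T@np.ravel(p["t"]), R.T@d/np.linalg.norm(d)
def atz(p,u,z):
    o,d=ray(p,u); return o+d*(z-o[2])/d[2]
def tri(obs):
    A=np.zeros((3,3));b=np.zeros(3)
    for p,u in obs:
        o,d=ray(p,u);M=np.eye(3)-np.outer(d,d);A+=M;b+=M@o
    X=np.linalg.solve(A,b); return X,[float(np.linalg.norm(proj(p,X)-u)) for p,u in obs]
def cam(n):
    p=imaging.read_camera(n); p["name"]=n; return p
def band(p,col,c,rad):
    h=cv2.cvtColor(p["image"],cv2.COLOR_BGR2HSV).astype(int);H,S,V=h[...,0],h[...,1],h[...,2]
    m={"red":(((H<7)|(H>172))&(S>150)&(V>70)),"blue":((H>100)&(H<125)&(S>110)),"green":((H>50)&(H<85)&(S>110))}[col]
    yy,xx=np.mgrid[:420,:560]; m&=np.hypot(xx-c[0],yy-c[1])<rad
    y,x=np.nonzero(m); return np.c_[x,y].astype(np.float32)
E
python3 - <<'E'
from h import *
T=cam("top");S=cam("scene")
c={"red":((387.4,205),(218,276),16.5,56),"blue":((350,206.5),(240,255),13.5,52),"green":((423.5,202.5),(193,305),12.5,50)}
for k,(a,b,r,zt) in c.items():
    # fit rim circle: render top rim of radius r at X; use convex hull of band in both views
    hu=[cv2.convexHull(band(p,k,q,16))[:,0] for p,q in ((T,a),(S,b))]
    ang=np.linspace(0,2*np.pi,60)
    def res(X):
        o=[]
        for p,h in zip((T,S),hu):
            pts=np.array([proj(p,X+np.array([r*np.cos(t),r*np.sin(t),dz])) for dz in (0,-8) for t in ang],np.float32)
            H=cv2.convexHull(pts)[:,0]
            o+= [H[:,0].max()-h[:,0].max(),H[:,0].min()-h[:,0].min(),H[:,1].max()-h[:,1].max()-0,H[:,1].min()-h[:,1].min()]
        return o
    x0=atz(T,a,zt); s=least_squares(res,x0,loss="soft_l1",diff_step=1e-4)
    print(k,np.round(s.x,1),np.round(res(s.x),1))
print("drive",tri([(T,(169.6,249.6)),(S,(298.8,162.8))]))
for f,g in (("disc",0),("spool",0)):
  pass
print("disc",atz(T,(291.5,309.7),4),"spool top",atz(T,(289,125.5),80))
print("handle end",atz(T,(172.5,120),25))
E
```

```text
red [ 560.9 -189.    55.5] [ 7.8 -0.4  0.6  0.2  0.5  0.5 -0.2  0.3]
blue [ 548.4 -113.6   41.9] [ 7.2 -5.1  6.3 -1.6  0.5 -0.3  0.2 -0.1]
green [ 564.1 -255.5   46.1] [ 8.  -1.9  2.8 -1.1  0.3 -0.1 -0.2  0.3]
drive (array([473.17262392, 205.75387392,  45.71527556]), [0.9973420432224983, 0.7354633914516272])
disc [361.63206338 -18.54731408   4.        ] spool top [694.94755335  -4.81403191  80.        ]
handle end [714.55416608 213.5119917   25.        ]
```

Red rim measures z 55.5 (expected 56) at (561,-189), and the drive is near (473,206). I'll move over the socket and look with the wrist camera.

The manual's scale: shifts go in shares of 50 mm and turns go in shares of 180 degrees. Converting my numbers, 41 mm is 0.82, 40 mm is 0.8.

>>> advance --deltas '{"tx":[0.82, 0.82, 0.82, 0.82, 0.82, 0.82, 0.82, 0.82, 0.82, 0.82, 0.82, 0.8], "ty":[-0.32, -0.32, -0.32, -0.32, -0.32, -0.32, -0.32, -0.32, -0.32, -0.32, -0.32, -0.36], "tz":[0, 0, 0, 0, 0, 0, 0, 0, 0, 0, 0, 0], "drx":[0, 0, 0, 0, 0, 0, 0, 0, 0, 0, 0, 0], "dry":[0, 0, 0, 0, 0, 0, 0, 0, 0, 0, 0, 0], "drz":[0, 0, 0, 0, 0, 0, 0, 0, 0, 0, 0, 0]}' --finger_gap 1.0 --squeeze 40

```text
t: 2.1
eef_pos: [562.3, -188.5, 242.3]
orientation: [180.0, -0.0, 15.3]
force: [1.6, -1.0, 0.4]
finger_gap: 1.001
gripper_force: 0.0
```

>>> advance --deltas '{"tx":[0, 0, 0, 0, 0, 0, 0, 0, 0, 0, 0], "ty":[0, 0, 0, 0, 0, 0, 0, 0, 0, 0, 0], "tz":[0, 0, 0, 0, 0, 0, 0, 0, 0, 0, 0], "drx":[0, 0, 0, 0, 0, 0, 0, 0, 0, 0, 0], "dry":[0, 0, 0, 0, 0, 0, 0, 0, 0, 0, 0], "drz":[-0.0444, -0.0444, -0.0444, -0.0444, -0.0444, -0.0444, -0.0444, -0.0444, -0.0444, -0.0317, 0]}'

```text
t: 3.2
eef_pos: [560.9, -189.8, 242.2]
orientation: [-180.0, -0.0, 93.1]
force: [-0.3, -0.4, 0.6]
finger_gap: 1.004
gripper_force: 0.0
```

```bash
python3 - <<'E'
from h import *
p=cam("wrist"); cv2.imwrite("pics/w1.png",p["image"])
o=manip.observe(); print(o["eef_pos"],o["orientation"])
print(p["intrinsics"].round(1).tolist() if hasattr(p["intrinsics"],"round") else p["intrinsics"], ray(p,(280,210)))
for X in ([561,-189,56],[473,206,46]): print(proj(p,X))
E
```

```text
[ 560.90239651 -189.79988607  242.25873649] [-1.79997060e+02 -6.47232069e-03  9.28576370e+01]
[[325.2, 0.0, 279.6], [0.0, 325.2, 215.6], [0.0, 0.0, 1.0]] (array([ 557.79012204, -110.98772932,  373.21112069]), array([ 0.01756841, -0.2910904 , -0.95653423]))
[278.38133892 192.24924155]
[ 220.66007258 -135.50171653]
```

View pics/w1.png

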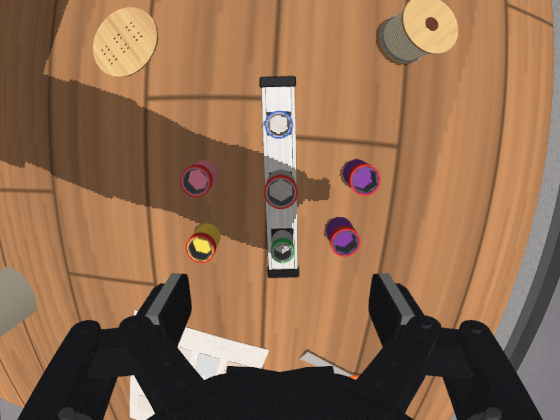

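The wrist view shows the chrome red-rimmed socket on the rail at (281,191). Blue is at (279,124) and green at (283,248). The look-alikes are pink (196,180), yellow (202,247) and purple (362,179), (344,240), all clear of the finger line. Next I refine from this view and from a lower one.

Converted, 35 mm is 0.7, 30 mm is 0.6.

```bash
cat >> h.py <<'E'
def rimfit(p,col,c,r,z,rad):
    """fit outer rim circle (known radius, height) to the convex hull of the colour band: returns xy centre"""
    P=cv2.convexHull(band(p,col,c,rad))[:,0]
    W=np.array([atz(p,u,z)[:2] for u in P])
    s=least_squares(lambda q:np.hypot(*(W-q[:2]).T)-q[2],[*W.mean(0),r],loss="soft_l1"); return s.x,len(P)
E
python3 - <<'E'
from h import *
p=cam("wrist")
C={}
for k,c,r,z in (("red",(281,191),16.5,56),("blue",(279,124),13.5,52),("green",(283,248),12.5,50)):
    x,n=rimfit(p,k,c,r,z,21); C[k]=x; print(k,x.round(2),n, "pix",proj(p,[*x[:2],z]).round(1))
d=C["blue"][:2]-C["green"][:2]; print("len",np.linalg.norm(d),"rail yaw",np.degrees(np.arctan2(-d[0],d[1])))
E
```

```text
red [ 562.9  -188.31   17.14] 21 pix [280.3 191.7]
blue [ 557.43 -121.19   13.7 ] 20 pix [278.1 124.1]
green [ 568.77 -254.5    13.45] 19 pix [282.6 250. ]
len 133.78601921314515 rail yaw 4.863265583053886
```

>>> advance --deltas '{"tx":[0, 0, 0, 0], "ty":[0, 0, 0, 0], "tz":[0.7, 0.7, 0.6, 0], "drx":[0, 0, 0, 0], "dry":[0, 0, 0, 0], "drz":[0, 0, 0, 0]}' --finger_gap 0.75

```text
t: 3.7
eef_pos: [558.5, -189.0, 138.6]
orientation: [-179.6, -0.1, 92.9]
force: [0.1, 0.2, -1.1]
finger_gap: 0.75
gripper_force: 0.0
```

```bash
python3 - <<'E'
from h import *
p=cam("wrist"); cv2.imwrite("pics/w2.png",p["image"]); print(manip.observe()["eef_pos"],manip.observe()["orientation"])
for k,X,r in (("red",(562,-189,56),16.5),("blue",(558,-121,52),13.5),("green",(565,-256,50),12.5)):
    u=proj(p,X); x,n=rimfit(p,k,u,r,X[2],32); print(k,u.round(1),x.round(2),n,proj(p,[*x[:2],X[2]]).round(1))
E
```

```text
[ 559.72628124 -189.39748775  141.0459654 ] [-1.79801140e+02 -8.38072985e-02  9.28795523e+01]
red [283.5 229.4] [ 563.03 -187.9    17.52] 30 [285.  227.9]
blue [282.8 130.4] [ 557.51 -121.32   13.77] 25 [282.  130.9]
green [282.6 305.1] [ 568.48 -254.01   14.33] 18 [287.1 303.2]
```

The two wrist heights and the blue-green midpoint agree: red is at (563.0,-188.1), rim z about 56, rail yaw 4.9°. Aligning and descending.

Converted, 15 mm is 0.3, 2.5 mm is 0.05, -2 degrees / 180 = -0.0111.

>>> advance --deltas '{"tx":[0.024, 0, 0, 0, 0, 0], "ty":[0.05, 0, 0, 0, 0, 0], "tz":[0.3, 0.3, 0.3, 0, 0, 0], "drx":[0, 0, 0, 0, 0, 0], "dry":[0, 0, 0, 0, 0, 0], "drz":[-0.0111, 0, 0, 0, 0, 0]}' --finger_gap 0.7

```text
t: 4.35
eef_pos: [564.3, -188.8, 99.1]
orientation: [179.9, 0.0, 95.0]
force: [0.0, -0.1, -0.7]
finger_gap: 0.705
gripper_force: 0.0
```

```bash
python3 - <<'E'
from h import *
o=manip.observe();print(o["eef_pos"],o["orientation"])
R=Ro.from_euler("xyz",o["orientation"],degrees=True); print("tool delta",R.inv().apply(np.array([563,-188.1,36])-o["eef_pos"]))
p=cam("wrist"); cv2.imwrite("pics/w3.png",p["image"])
x,n=rimfit(p,"red",proj(p,(563,-188.1,56)),16.5,56,50);print(x,proj(p,(563,-188.1,56)))
E
```

```text
[ 564.30033528 -188.79814197   99.05166619] [1.79870622e+02 4.95917806e-02 9.49592927e+01]
tool delta [ 0.86251312 -1.37748471 63.04799355]
[ 562.85779764 -187.25870318   17.657959  ] [275.23890702 250.7893641 ]
```

Converted, 20 mm is 0.4, -1.3 mm is -0.026.

>>> advance --deltas '{"tx":[0.018, 0, 0, 0, 0, 0], "ty":[-0.026, 0, 0, 0, 0, 0], "tz":[0.4, 0.4, 0.3, 0.16, 0, 0], "drx":[0, 0, 0, 0, 0, 0], "dry":[0, 0, 0, 0, 0, 0], "drz":[0, 0, 0, 0, 0, 0]}'

```text
t: 5.0
eef_pos: [562.4, -187.8, 35.1]
orientation: [180.0, 0.0, 95.0]
force: [-0.2, -0.4, 0.3]
finger_gap: 0.698
gripper_force: 0.0
```

```bash
python3 - <<'E'
from h import *
o=manip.observe();print(o["eef_pos"],o["orientation"],o["force"])
p=cam("wrist"); cv2.imwrite("pics/w4.png",p["image"])
E
```

```text
[ 562.43306312 -187.82397745   35.08302889] [1.79952726e+02 1.59911149e-02 9.49824578e+01] [-0.23383704 -0.43571334  0.26486343]
```

View pics/w4.png

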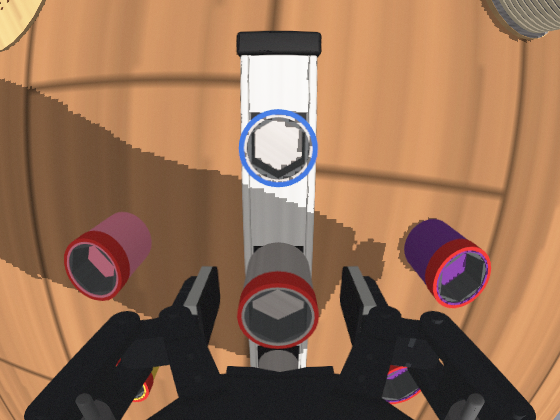

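The socket rim (278,310) sits centred between the pads (216 and 343), with blue and the look-alikes clear. Gripping and lifting.

>>> advance --deltas '{"tx":[0, 0, 0, 0, 0, 0, 0, 0], "ty":[0, 0, 0, 0, 0, 0, 0, 0], "tz":[0, 0, 0, 0, 0, 0, 0, 0], "drx":[0, 0, 0, 0, 0, 0, 0, 0], "dry":[0, 0, 0, 0, 0, 0, 0, 0], "drz":[0, 0, 0, 0, 0, 0, 0, 0]}' --finger_gap 0.0 --squeeze 60

```text
t: 5.85
eef_pos: [562.4, -187.8, 35.2]
orientation: [179.9, 0.0, 95.0]
force: [-0.4, 0.6, 5.8]
finger_gap: 0.374
gripper_force: 59.0
```

>>> advance --deltas '{"tx":[0, 0, 0, 0, 0, 0, 0, 0], "ty":[0, 0, 0, 0, 0, 0, 0, 0], "tz":[-0.08, -0.12, -0.2, -0.4, -0.6, -0.8, 0, 0], "drx":[0, 0, 0, 0, 0, 0, 0, 0], "dry":[0, 0, 0, 0, 0, 0, 0, 0], "drz":[0, 0, 0, 0, 0, 0, 0, 0]}'

```text
t: 6.65
eef_pos: [562.4, -187.9, 145.6]
orientation: [179.9, 0.0, 95.0]
force: [0.6, 0.7, -1.7]
finger_gap: 0.37
gripper_force: 59.8
```

```bash
python3 - <<'E'
from h import *
o=manip.observe();print(o["eef_pos"],o["orientation"],o["force"],o["finger_gap"]*85)
p=cam("wrist"); cv2.imwrite("pics/w5.png",p["image"])
T=cam("top");S=cam("scene")
cv2.imwrite("pics/t5.png",T["image"]);cv2.imwrite("pics/s5.png",S["image"])
E
```

```text
[ 562.41521687 -187.87659172  145.63072718] [1.79880486e+02 4.95820948e-02 9.49836023e+01] [ 0.61547892  0.68494734 -1.70317781] 31.446656610269063
```

Held: the wrist reads 1.7 N and the opening is 31 mm, close to the 33 mm socket. Moving to view the drive at the same yaw.

Converted, 34 mm is 0.68, 32 mm is 0.64.

>>> advance --deltas '{"tx":[0.4, 0.64, 0.68, 0.68, 0.68, 0.68, 0.68, 0.68, 0.68, 0.68, 0, 0], "ty":[-0.08, -0.12, -0.128, -0.128, -0.128, -0.128, -0.128, -0.128, -0.128, -0.128, 0, 0], "tz":[-0.04, -0.04, -0.04, -0.04, -0.04, -0.04, -0.04, -0.04, -0.04, -0.04, 0, 0], "drx":[0, 0, 0, 0, 0, 0, 0, 0, 0, 0, 0, 0], "dry":[0, 0, 0, 0, 0, 0, 0, 0, 0, 0, 0, 0], "drz":[0, 0, 0, 0, 0, 0, 0, 0, 0, 0, 0, 0]}'

```text
t: 8.0
eef_pos: [471.7, 130.6, 163.8]
orientation: [-179.9, 0.0, 95.1]
force: [0.4, 0.4, -1.9]
finger_gap: 0.367
gripper_force: 59.9
```

```bash
python3 - <<'E'
from h import *
o=manip.observe();print(o["eef_pos"],o["orientation"],o["force"],o["finger_gap"])
p=cam("wrist"); cv2.imwrite("pics/w6.png",p["image"])
u=proj(p,(473,206,51)); print(u)
import pickle; pickle.dump({k:p[k] for k in ("intrinsics","R","t","name","image")},open("w6.pkl","wb"))
x,y=u.round().astype(int); c=p["image"][y-50:y+50,x-65:x+65]
cv2.imwrite("pics/w6c.png",cv2.resize(c,None,fx=6,fy=6,interpolation=cv2.INTER_CUBIC)); print(x-65,y-50)
E
```

```text
[471.7240783  130.61718007 163.76389136] [-1.79923972e+02  1.63505219e-02  9.51254908e+01] [ 0.36516561  0.40245203 -1.91407041] 0.3673719372646901
[288.82942728 118.84785914]
224 69
```

View pics/w6c.png

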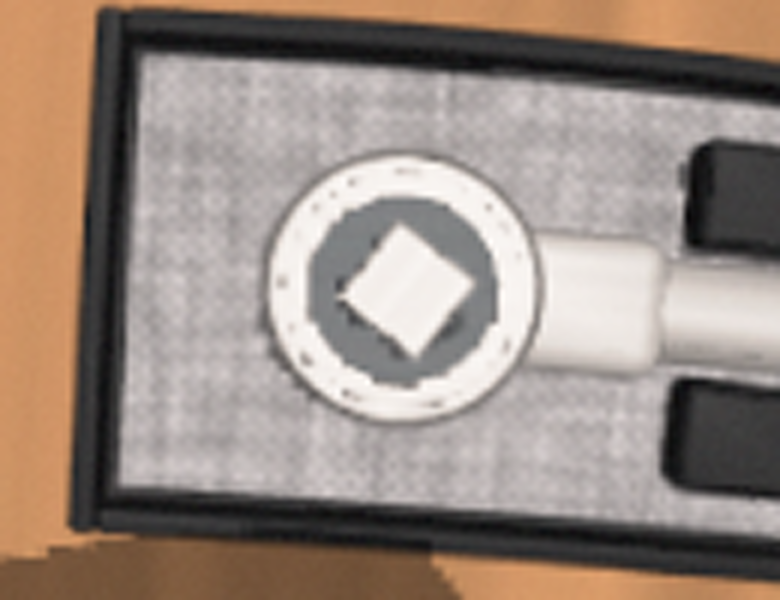

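The drive's bevelled top appears as a rotated square with corners at crop (400,222), (475,286), (415,357), (342,294). That is centred near pixel (291.6,117), and the handle runs to the right.

```bash
cat > d.py <<'E'
from h import *
def square(p,u,z=51,thr=225):
    # bright tip blob containing u, in 8x upsampled crop -> world corners at height z
    s=8;x0,y0=int(u[0])-22,int(u[1])-22
    g=cv2.resize(cv2.cvtColor(p["image"][y0:y0+44,x0:x0+44],cv2.COLOR_BGR2GRAY),None,fx=s,fy=s,interpolation=cv2.INTER_CUBIC)
    _,b=cv2.threshold(g,thr,255,0); n,l,st,ce=cv2.connectedComponentsWithStats(b)
    k=l[int((u[1]-y0+.5)*s),int((u[0]-x0+.5)*s)]
    m=(l==k).astype(np.uint8); C=max(cv2.findContours(m,0,cv2.CHAIN_APPROX_NONE)[0],key=len)[:,0]
    W=np.array([atz(p,((q[0]+.5)/s-.5+x0,(q[1]+.5)/s-.5+y0),z)[:2] for q in C],np.float32)
    r=cv2.minAreaRect(W); c=(ce[k]+.5)/s-.5+[x0,y0]
    return k,c,atz(p,c,z),np.array(r[0]),r[1],r[2]%90
E
python3 - <<'E'
from d import *; import pickle
p=pickle.load(open("w6.pkl","rb"))
for thr in (200,215,230): print(square(p,(291.6,117),51,thr))
W=np.array([atz(p,(223.6+a/6,68.6+b/6),51)[:2] for a,b in ((400,222),(475,286),(415,357),(342,294))])
print(W.mean(0),[ (round(float(np.linalg.norm(e)),1),round(float(np.degrees(np.arctan2(e[1],e[0])))%90,1)) for e in np.roll(W,-1,0)-W])
H=[atz(p,(223.6+a/6,68.6+b/6),30)[:2] for a,b in ((550,300),(780,310))]; print(H)
E
```

```text
(np.int32(2), array([291.49382125, 116.81103481]), array([474.81869596, 207.70810239,  51.        ]), array([474.77603149, 207.68247986]), (11.773200035095215, 11.813467979431152), 56.990806579589844)
(np.int32(2), array([291.47968782, 116.8234188 ]), array([474.80916338, 207.69785362,  51.        ]), array([474.77841187, 207.68333435]), (11.48373031616211, 11.570128440856934), 56.87506103515625)
(np.int32(2), array([291.45825659, 116.84437974]), array([474.79486039, 207.68068389,  51.        ]), array([474.81176758, 207.66467285]), (11.198633193969727, 11.249954223632812), 56.4965934753418)
[474.90881388 207.66874002] [(12.2, 54.7), (11.6, 55.7), (12.0, 54.1), (11.5, 56.9)]
[array([494.78858758, 208.10088941]), array([526.35118807, 210.58793796])]
```

Converted, 20 mm is 0.4, -10 mm is -0.2.

>>> advance --deltas '{"tx":[0.4, 0.4, 0, 0, 0], "ty":[0, 0, 0, 0, 0], "tz":[-0.2, -0.2, 0, 0, 0], "drx":[0, 0, 0, 0, 0], "dry":[0, 0, 0, 0, 0], "drz":[0, 0, 0, 0, 0]}'

```text
t: 8.55
eef_pos: [469.1, 168.5, 183.7]
orientation: [-179.9, 0.0, 94.9]
force: [0.6, -0.5, -2.3]
finger_gap: 0.373
gripper_force: 59.9
```

```bash
python3 - <<'E'
from d import *; import pickle
q=pickle.load(open("w6.pkl","rb")); c0=square(q,(291.6,117),51,215)[1]
p=cam("wrist"); cv2.imwrite("pics/w7.png",p["image"]); print(manip.observe()["eef_pos"])
u=proj(p,atz(q,c0,51)); print(u)
for thr in (200,215,230): r=square(p,u,51,thr); print(r)
print(tri([(q,c0),(p,r[1])]))
E
```

```text
[469.12812325 168.54776733 183.76774897]
[289.17675566 162.96427879]
(np.int32(0), array([287.08068748, 163.60314687]), array([473.15076656, 207.01858401,  51.        ]), array([474.22674561, 208.72283936]), (36.42950439453125, 36.528324127197266), 5.141098499298096)
(np.int32(0), array([287.39447208, 163.27684361]), array([473.38181107, 207.31093788,  51.        ]), array([474.22674561, 208.72283936]), (36.42950439453125, 36.528324127197266), 5.141098499298096)
(np.int32(0), array([287.74933709, 162.7554315 ]), array([473.63156573, 207.76743437,  51.        ]), array([474.22674561, 208.72283936]), (36.42950439453125, 36.528324127197266), 5.141098499298096)
(array([474.24126089, 207.68730465,  50.43911985]), [0.794662066848646, 0.7183372792950087])
```

```bash
python3 - <<'E'
import cv2
i=cv2.imread("pics/w7.png")[133:193,249:329]; g=cv2.convertScaleAbs(i,alpha=1.3); cv2.imwrite("pics/w7c.png",cv2.resize(g,None,fx=10,fy=10,interpolation=cv2.INTER_CUBIC))
E
```

```text
(no output)
```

View pics/w7c.png

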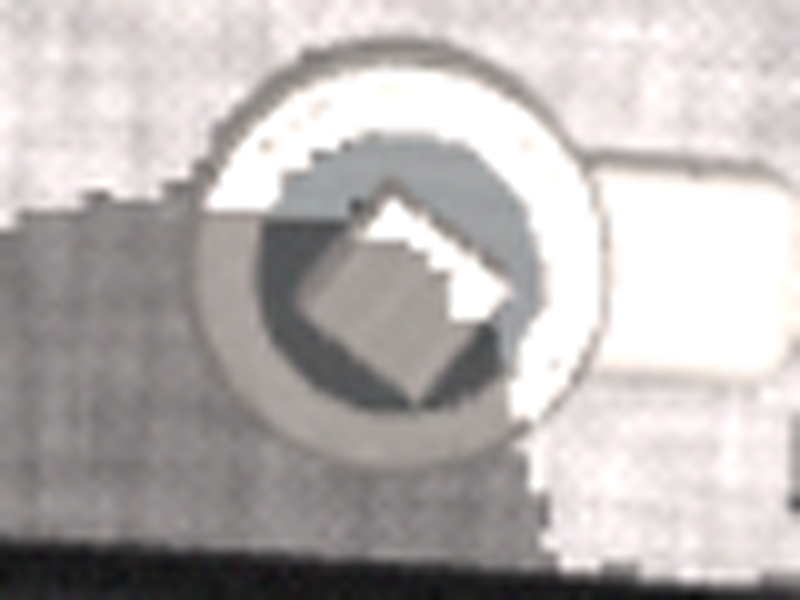

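The tip square is half in the gripper's shadow. Its corners are at crop (392,195), (512,293), (415,405), (295,300), centred at pixel (288.9,162.4).

```bash
python3 - <<'E'
from d import *; import pickle
q=pickle.load(open("w6.pkl","rb")); c0=square(q,(291.6,117),51,215)[1]
p=cam("wrist"); o=manip.observe()
cs=[(248.55+a/10,132.55+b/10) for a,b in ((392,195),(512,293),(415,405),(295,300))]
print(tri([(q,c0),(p,np.mean(cs,0))]))
W=np.array([atz(p,u,51)[:2] for u in cs]); print(W.mean(0),[(round(float(np.linalg.norm(e)),1),round(float(np.degrees(np.arctan2(e[1],e[0])))%90,1)) for e in np.roll(W,-1,0)-W])
D=np.array([474.9,207.9]); R=Ro.from_euler("xyz",o["orientation"],degrees=True)
print(o["eef_pos"],o["orientation"],R.inv().apply(np.array([*(D-[0.5,-0.2]),90])-o["eef_pos"]))
E
```

```text
(array([474.82559507, 207.66990623,  47.35599836]), [0.15493051108084901, 0.14020411804924188])
[474.56697023 208.19346815] [(12.7, 55.7), (12.2, 54.9), (13.2, 53.3), (11.7, 52.7)]
[469.1631709  168.65784311 183.83913252] [-1.79946581e+02  1.61273695e-02  9.49143067e+01] [38.87496025  8.68389456 93.8201383 ]
```

Drive axis is about (474.5,207.8), tip z 47 to 51 (text 51), drive angle about 55.3° mod 90. The socket's x axis is at 4.9°, so I turn -39.4° to match, i.e. tool yaw 55.5.

Converted, 15 mm is 0.3, 10 mm is 0.2, 7.9 degrees / 180 = 0.0439.

>>> advance --deltas '{"tx":[0.2, 0, 0, 0, 0, 0, 0], "ty":[0.04, 0, 0, 0, 0, 0, 0], "tz":[0.3, 0.3, 0.3, 0, 0, 0, 0], "drx":[0, 0, 0, 0, 0, 0, 0], "dry":[0, 0, 0, 0, 0, 0, 0], "drz":[0.0439, 0.0439, 0.0439, 0.0439, 0.0433, 0, 0]}'

```text
t: 9.35
eef_pos: [470.5, 179.4, 139.2]
orientation: [-180.0, 0.0, 55.8]
force: [0.0, 0.2, -2.8]
finger_gap: 0.369
gripper_force: 59.8
```

```bash
python3 - <<'E'
from d import *
o=manip.observe(); R=Ro.from_euler("xyz",o["orientation"],degrees=True)
print(o["eef_pos"],o["orientation"],R.inv().apply(np.array([474.4,207.9,82])-o["eef_pos"]))
E
```

```text
[470.45487889 179.36760031 139.2142234 ] [-1.79988043e+02  8.95744256e-03  5.57836240e+01] [ 25.82137266 -12.77009351  57.21285343]
```

Converted, 20 mm is 0.4, 15 mm is 0.3, 0.3 degrees / 180 = 0.0017.

>>> advance --deltas '{"tx":[0.26, 0.256, 0, 0, 0, 0, 0], "ty":[-0.128, -0.128, 0, 0, 0, 0, 0], "tz":[0.4, 0.4, 0.3, 0.04, 0, 0, 0], "drx":[0, 0, 0, 0, 0, 0, 0], "dry":[0, 0, 0, 0, 0, 0, 0], "drz":[0, 0.0017, 0, 0, 0, 0, 0]}'

```text
t: 10.05
eef_pos: [475.0, 208.3, 83.2]
orientation: [180.0, -0.1, 55.3]
force: [-0.1, -0.5, -2.4]
finger_gap: 0.368
gripper_force: 59.8
```

```bash
python3 - <<'E'
from d import *
o=manip.observe(); R=Ro.from_euler("xyz",o["orientation"],degrees=True)
print(o["eef_pos"],o["orientation"],o["force"],o["ft_torque"],R.inv().apply(np.array([474.4,207.9,75])-o["eef_pos"]))
S=cam("scene"); u=proj(S,(474,208,51)).astype(int); print(u)
cv2.imwrite("pics/s8c.png",cv2.resize(S["image"][u[1]-45:u[1]+30,u[0]-50:u[0]+50],None,fx=7,fy=7,interpolation=cv2.INTER_CUBIC))
E
```

```text
[475.02801594 208.27093519  83.24597824] [ 1.79959885e+02 -7.62613340e-02  5.52990635e+01] [-0.12273271 -0.54428285 -2.40833106] [-0.02257193 -0.00053698 -0.02869939] [-0.67345866 -0.31091555  8.24487349]
[298 160]
```

View pics/s8c.png

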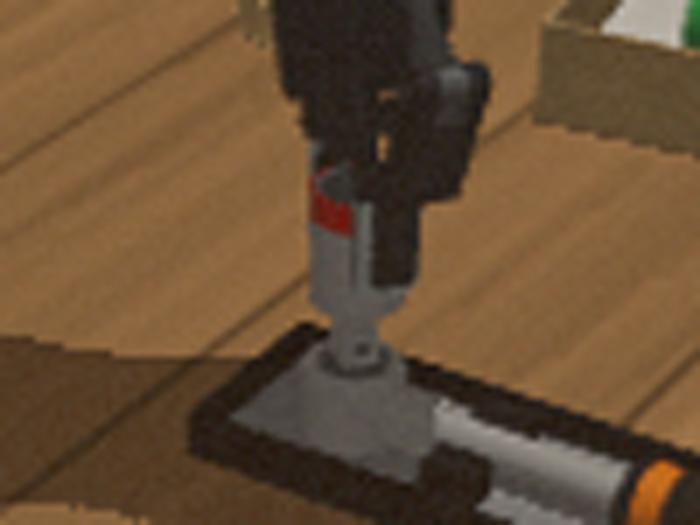

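The socket hangs upright directly over the drive (crop 355,320). Descending gently.

Converted, 2 mm is 0.04, 1 mm is 0.02.

>>> advance --deltas '{"tx":[-0.01, 0, 0, 0, 0, 0, 0, 0], "ty":[-0.004, 0, 0, 0, 0, 0, 0, 0], "tz":[0.04, 0.04, 0.04, 0.02, 0.02, 0.02, 0, 0], "drx":[0, 0, 0, 0, 0, 0, 0, 0], "dry":[0, 0, 0, 0, 0, 0, 0, 0], "drz":[0, 0, 0, 0, 0, 0, 0, 0]}'

```text
t: 10.9
eef_pos: [474.1, 208.0, 73.3]
orientation: [-180.0, -0.0, 55.3]
force: [1.0, -0.3, -1.4]
finger_gap: 0.368
gripper_force: 59.8
```

Converted, 1 mm is 0.02.

>>> advance --deltas '{"tx":[0, 0, 0, 0], "ty":[0, 0, 0, 0], "tz":[0.02, 0.02, 0, 0], "drx":[0, 0, 0, 0], "dry":[0, 0, 0, 0], "drz":[0, 0, 0, 0]}'

```text
t: 11.3
eef_pos: [474.1, 208.1, 71.3]
orientation: [-180.0, -0.0, 55.3]
force: [0.7, 0.7, -1.8]
finger_gap: 0.372
gripper_force: 59.8
```

Converted, 1 mm is 0.02.

>>> advance --deltas '{"tx":[0, 0, 0, 0], "ty":[0, 0, 0, 0], "tz":[0.02, 0.02, 0, 0], "drx":[0, 0, 0, 0], "dry":[0, 0, 0, 0], "drz":[0, 0, 0, 0]}'

```text
t: 11.7
eef_pos: [474.1, 208.1, 69.3]
orientation: [-180.0, -0.0, 55.3]
force: [0.6, 1.6, -1.2]
finger_gap: 0.371
gripper_force: 59.8
```

Converted, 1 mm is 0.02.

>>> advance --deltas '{"tx":[0, 0, 0, 0], "ty":[0, 0, 0, 0], "tz":[0.02, 0.02, 0, 0], "drx":[0, 0, 0, 0], "dry":[0, 0, 0, 0], "drz":[0, 0, 0, 0]}'

```text
t: 12.1
eef_pos: [474.1, 208.0, 67.3]
orientation: [-180.0, -0.0, 55.3]
force: [0.6, 1.5, -2.4]
finger_gap: 0.369
gripper_force: 59.8
```

It's past the 3 mm limit with no force, so the square is aligned. Now to the ball.

Converted, 1 mm is 0.02, 0.5 mm is 0.01.

>>> advance --deltas '{"tx":[0, 0, 0, 0], "ty":[0, 0, 0, 0], "tz":[0.02, 0.01, 0, 0], "drx":[0, 0, 0, 0], "dry":[0, 0, 0, 0], "drz":[0, 0, 0, 0]}'

```text
t: 12.5
eef_pos: [474.2, 208.0, 65.9]
orientation: [180.0, -0.0, 55.3]
force: [2.7, 0.3, -1.0]
finger_gap: 0.371
gripper_force: 59.8
```

Converted, 0.5 mm is 0.01.

>>> advance --deltas '{"tx":[0, 0, 0, 0], "ty":[0, 0, 0, 0], "tz":[0.01, 0.01, 0, 0], "drx":[0, 0, 0, 0], "dry":[0, 0, 0, 0], "drz":[0, 0, 0, 0]}' --squeeze 100

```text
t: 12.9
eef_pos: [474.2, 208.0, 65.0]
orientation: [180.0, -0.0, 55.3]
force: [2.5, 0.1, 1.9]
finger_gap: 0.356
gripper_force: 98.7
```

Converted, 0.5 mm is 0.01.

>>> advance --deltas '{"tx":[0, 0, 0, 0], "ty":[0, 0, 0, 0], "tz":[0.01, 0.01, 0, 0], "drx":[0, 0, 0, 0], "dry":[0, 0, 0, 0], "drz":[0, 0, 0, 0]}'

```text
t: 13.3
eef_pos: [474.2, 208.0, 63.8]
orientation: [180.0, -0.0, 55.3]
force: [2.8, -0.2, 0.9]
finger_gap: 0.354
gripper_force: 98.8
```

Converted, 0.7 mm is 0.014.

>>> advance --deltas '{"tx":[0, 0, 0, 0], "ty":[0, 0, 0, 0], "tz":[0.014, 0.014, 0, 0], "drx":[0, 0, 0, 0], "dry":[0, 0, 0, 0], "drz":[0, 0, 0, 0]}'

```text
t: 13.7
eef_pos: [474.1, 208.0, 62.2]
orientation: [-180.0, 0.0, 55.3]
force: [4.8, 0.0, -4.0]
finger_gap: 0.363
gripper_force: 99.1
```

Converted, 0.7 mm is 0.014.

>>> advance --deltas '{"tx":[0, 0, 0, 0], "ty":[0, 0, 0, 0], "tz":[0.014, 0.014, 0, 0], "drx":[0, 0, 0, 0], "dry":[0, 0, 0, 0], "drz":[0, 0, 0, 0]}'

```text
t: 14.1
eef_pos: [473.8, 208.2, 60.9]
orientation: [-180.0, -0.0, 55.3]
force: [3.1, 2.9, -3.8]
finger_gap: 0.359
gripper_force: 99.2
```

Converted, 0.5 mm is 0.01.

>>> advance --deltas '{"tx":[0, 0, 0, 0], "ty":[0, 0, 0, 0], "tz":[0.01, 0.01, 0, 0], "drx":[0, 0, 0, 0], "dry":[0, 0, 0, 0], "drz":[0, 0, 0, 0]}'

```text
t: 14.5
eef_pos: [473.9, 208.1, 60.0]
orientation: [-180.0, -0.0, 55.3]
force: [1.7, 3.7, -1.0]
finger_gap: 0.358
gripper_force: 99.2
```

Converted, 0.5 mm is 0.01.

>>> advance --deltas '{"tx":[0, 0, 0, 0], "ty":[0, 0, 0, 0], "tz":[0.01, 0.01, 0, 0], "drx":[0, 0, 0, 0], "dry":[0, 0, 0, 0], "drz":[0, 0, 0, 0]}'

```text
t: 14.9
eef_pos: [474.1, 208.1, 59.4]
orientation: [180.0, -0.0, 55.3]
force: [-0.3, 3.4, 5.0]
finger_gap: 0.362
gripper_force: 99.7
```

Converted, 0.3 mm is 0.006.

>>> advance --deltas '{"tx":[0, 0, 0, 0], "ty":[0, 0, 0, 0], "tz":[0.006, 0.006, 0, 0], "drx":[0, 0, 0, 0], "dry":[0, 0, 0, 0], "drz":[0, 0, 0, 0]}'

```text
t: 15.3
eef_pos: [474.1, 208.1, 59.3]
orientation: [180.0, -0.1, 55.3]
force: [-1.6, 3.5, 12.5]
finger_gap: 0.363
gripper_force: 100.5
```

Firm stop at TCP z 59.3, where the underside should be 36. A bit more push, then tug-check and release.

Converted, 0.4 mm is 0.008, 0.3 mm is 0.006.

>>> advance --deltas '{"tx":[0, 0, 0, 0], "ty":[0, 0, 0, 0], "tz":[0.008, 0.006, 0, 0], "drx":[0, 0, 0, 0], "dry":[0, 0, 0, 0], "drz":[0, 0, 0, 0]}'

```text
t: 15.7
eef_pos: [474.1, 208.2, 59.3]
orientation: [180.0, -0.1, 55.3]
force: [-4.4, 1.7, 21.1]
finger_gap: 0.359
gripper_force: 101.4
```

Converted, -0.6 mm is -0.012, -0.4 mm is -0.008.

>>> advance --deltas '{"tx":[0, 0, 0, 0, 0], "ty":[0, 0, 0, 0, 0], "tz":[-0.008, -0.012, -0.006, 0, 0], "drx":[0, 0, 0, 0, 0], "dry":[0, 0, 0, 0, 0], "drz":[0, 0, 0, 0, 0]}'

```text
t: 16.2
eef_pos: [474.1, 208.1, 59.4]
orientation: [-180.0, -0.0, 55.3]
force: [-1.6, 3.8, 7.3]
finger_gap: 0.36
gripper_force: 100.3
```

Converted, -0.5 mm is -0.01.

>>> advance --deltas '{"tx":[0, 0, 0, 0, 0, 0, 0, 0, 0], "ty":[0, 0, 0, 0, 0, 0, 0, 0, 0], "tz":[-0.01, 0, 0, 0, 0, 0, 0, 0, 0], "drx":[0, 0, 0, 0, 0, 0, 0, 0, 0], "dry":[0, 0, 0, 0, 0, 0, 0, 0, 0], "drz":[0, 0, 0, 0, 0, 0, 0, 0, 0]}' --finger_gap 0.7 --squeeze 40

```text
t: 17.1
eef_pos: [474.0, 208.0, 59.6]
orientation: [-180.0, -0.0, 55.3]
force: [0.2, 1.2, -0.1]
finger_gap: 0.704
gripper_force: 0.0
```

>>> advance --deltas '{"tx":[0, 0, 0, -0.6, -0.8, -0.4, 0, 0, 0], "ty":[0, 0, 0, 0, 0, 0, 0, 0, 0], "tz":[-0.2, -0.4, -0.6, -0.6, -0.4, 0, 0, 0, 0], "drx":[0, 0, 0, 0, 0, 0, 0, 0, 0], "dry":[0, 0, 0, 0, 0, 0, 0, 0, 0], "drz":[0, 0, 0, 0, 0, 0, 0, 0, 0]}'

```text
t: 18.0
eef_pos: [423.4, 134.5, 169.7]
orientation: [180.0, -0.0, 55.3]
force: [0.3, 0.1, 0.7]
finger_gap: 0.701
gripper_force: 0.0
```

```bash
python3 - <<'E'
from d import *
p=cam("wrist");S=cam("scene");T=cam("top")
for P,n,z in ((p,"w",80),(T,"t",80)):
    u=proj(P,(474.4,207.9,z)); x,k=rimfit(P,"red",u,16.5,z,30); print(n,u.round(1),x.round(2),k)
u=proj(p,(474.4,207.9,70)).astype(int);v=proj(S,(474,208,60)).astype(int)
a=cv2.resize(p["image"][u[1]-50:u[1]+50,u[0]-50:u[0]+50],(400,400)); b=cv2.resize(S["image"][v[1]-30:v[1]+30,v[0]-30:v[0]+30],(400,400))
cv2.imwrite("pics/end.png",np.hstack([a,b])); cv2.imwrite("pics/t9.png",T["image"])
# home height: compare rim fit radius / tri of band hull centre
c=[np.mean(cv2.minMaxLoc(np.zeros((1,1)))[:2])]
# bystanders: image difference at the rail/disc/spool in top view vs start
t0=cv2.imread("pics/top0.png").astype(int); d=np.abs(T["image"].astype(int)-t0).max(2)>60
for n,(x,y,r) in {"blue":(350,206,9),"green":(423,202,9),"disc":(292,309,28),"spool":(289,128,22)}.items(): print(n,d[y-r:y+r,x-r:x+r].mean().round(3))
E
```

```text
w [278.2  99.5] [474.71 207.15  16.67] 34
t [163.  248.6] [472.86 208.23  17.4 ] 14
blue 0.0
green 0.0
disc 0.0
spool 0.0
```

View pics/end.png

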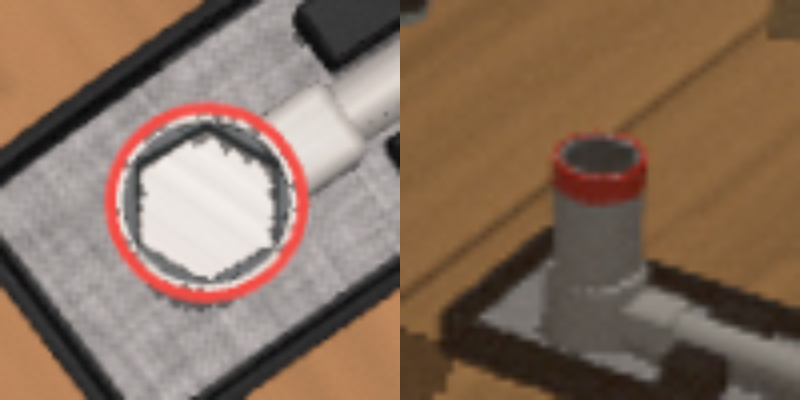

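The socket stands upright and centred on the head: crop left (207,200), and in the scene view it sits flush on the head. The rim fits 16.7 mm radius at z 80, the bystanders are unchanged and the gripper is clear.

```bash
python3 -c "
from cell import manip; print(manip.finish_job())"
```

```text
the job is handed in; nothing more can be done
None
```

The red-banded socket is home on the ratchet head, firm against a 21 N push and then released. The other sockets, disc and spool look unmoved, and I handed the job in at about 18 s; no verdict came back.

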